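Lock the spindle unit and press its knob on

ROBOT

A 7-joint arm with a two-finger parallel gripper is mounted at the origin on the work surface. World frame = base frame: x ahead of the robot, y to its left, z up, the work surface at z = 0. Lengths are in m, angles in rad, forces in N, time in s.
With the tool pointing down it reaches from about 0.425 to 0.875 m from the base axis. Payload 9.9 kg.
Tool frame: the origin (TCP) lies on the mounting face of the last link; the fingertips stand 173 mm ahead of it and the grasp point (between the pads) lies 155 mm ahead of it; y points along the fingers, z is the direction in which the jaws open and shut, and the axes are right-handed (so a half turn about y gives the same grasp; the last joint's range is limited). The gripper opens to 85 mm and grips with 20 to 120 N. Pads are 22 mm wide; open, the fingers measure 114 mm over their backs; the gripper's body (76 mm by 85 mm) begins 54 mm behind the grasp point. The pads swing forward as they close: fully open they stand 13 mm farther back than shut.
Start: joints at [-1.433, 0.576, 0.025, 1.437, -0.015, 1.129, -0.057], TCP at [0.148, 0.658, 0.405] pointing down, gripper open.
Joint ranges: [-2.76, 2.76], [-0.34, 2.15], [-1.52, 1.57], [0.19, 2.46], [-1.09, 4.23], [0.17, 1.99], [-2.82, 2.82]. Speed limits (rad/s): [2.22, 2.22, 3.01, 3.01, 3.14, 3.14, 3.14].

INTERFACE

Orientations are given as a 3x3 rotation matrix whose columns are the frame's x, y, z axes.
In Python, from plant import ctrl gives the robot as it stands. Calls block until the motion is done:
- ctrl.reach(position, orientation): joint-space move of the TCP to a pose.
- ctrl.move_l(position, attitude=None, rate=0.15): straight line of the TCP; attitude=None keeps the orientation; rate is the mean speed in m/s.
- ctrl.set_joints(angles): joint-space move.
- ctrl.open_gripper() and ctrl.grasp(grip_force=None): open the fingers fully, or close them until they stop; grip_force is the grip in N (None keeps the last).
- ctrl.hold(seconds).
- ctrl.solve_ik(position, orientation): joint angles nearest the present ones, or None.
- ctrl.snapshot(name): name is "scene" or "side" or "wrist"; returns a dict with "image" (480x640x3 uint8, red, green, blue), "camera_matrix" (3x3 intrinsics, pixels), "R" (3x3) and "t" (3): a world point X has camera coordinates R X + t; the wrist camera has in their place "hand_eye" (4x4, takes a point from camera to tool coordinates, whose origin is the TCP and whose axes are the tool frame's). Camera axes: x right, y down, z forward; pixel columns grow to the right and rows downward; lengths in m; the calibration is good to about 2 mm. A picture is of the moment at which its call begins: read the wrist's pose just before it. There is no depth.
A pose or a line that the arm cannot do raises ctrl.Unreachable and nothing moves.
- ctrl.job_done(): hands the job in, once; it reports no verdict.
Readings, each from a call of its own:
- ctrl.read_t(): time.
- ctrl.read_joints(): joint angles.
- ctrl.read_joint_velocities(): joint speeds.
- ctrl.read_joint_torque(): joint torques, N m.
- ctrl.read_position(): TCP position.
- ctrl.read_orientation(): TCP orientation.
- ctrl.read_contact_force(): force on the tool from outside, world axes, zero at the start.
- ctrl.read_moment(): the same for the moment, N m.
- ctrl.read_grip_width(): finger opening in m.
Only numpy, scipy, OpenCV 4.12 (cv2) and the standard library are available. Lean on these libraries where they do the work, as an engineer would, in place of code of your own. Each camera call takes 0.05 s, during which the arm holds its last target. There are 200 camera calls.

TASK

With the mallet, drive the lock pin of the control unit down flush with the casing, then stand or lay the mallet back on the bench and let go of it. Then pick up the loose wing knob, turn it so that its D-shaped bore matches the flat of the spindle, push it fully home and press the sprung spindle right in; finish while still gripping the knob and holding it pressed down. Touch the unit only with the mallet and the knob, never with the gripper itself, and leave the other things on the bench where they are.

Things in the scene. Friction and masses are not known exactly. Their poses are not given: they have to be found in the camera images.
- unit: control unit: grey metal casing lying on its back, fixed to the bench; 110 (its x) by 190 (its y) by 50 mm high, flat aluminium top. Origin: centre of its underside, z up. On its top, on its y axis, stand a lock pin 50 mm to the -y side of the centre and a spindle 50 mm to the +y side.
- pin (a joint): how far the lock pin is driven down, in m: 0 = standing 14 mm proud of the casing's top, 0.014 = flush. It starts at 0 to 0.003. It is stiff in its hole (about 9 N to move it, more when moved fast) and stays where it is driven.
- pin_top (a point): the centre of the lock pin's flat top; the steel pin is 11 mm in diameter. It goes straight down.
- spindle (a joint): how far the spindle is pressed down into its bushing, in m: 0 = out, 0.007 = fully in, against a stop. A spring pushes it back out: 3 N at the start of the travel, 8 N at its end. It does not turn.
- spindle_tip (a point): centre of the upper end of the upright steel spindle, moving with it, 84 mm above the bench when out. A D-shaft 16 mm across with one flat, 2 mm from the axis, on the side this frame's x axis points to; z up. It stands 28 mm out of its bushing; the last 3 mm are chamfered by 1.8 mm. Its angle differs from the casing's.
- knob: loose black wing knob standing upright, bore down. Origin on its axis at its underside, z up. Round skirt 48 mm across, 8 mm high; on it a bar grip along x, 50 mm long, 26 mm wide (y), from 8 to 44 mm up. Pointer nose at the +x end, 10 mm wide, out to x = 39 mm, 29 to 43 mm up; thin white line on top from centre to nose. About 90 g.
- knob_bore (a point): mouth of the knob's blind D-shaped bore, at the knob's origin and with its axes: 18 mm deep, 18.2 mm across, its flat 3.2 mm from the axis on the side of the nose (+x). The knob goes on only when its nose points the way the spindle's flat faces, within about 9 degrees when centred.
- mallet: mallet standing on one round face of its head, handle level. Origin: centre of that lower face; z up, handle to -x. Black rubber head 50 mm across, 70 mm high; wooden handle 22 mm wide (y), 26 mm high, from 25 to 169 mm behind the head's axis, centre line 35 mm above the lower face. About 0.4 kg, centre of mass 12 mm behind the head's axis.
- mallet_head (a point): the centre of the mallet's head, 35 mm above its lower face; frame as the mallet's.
- mallet_grip (a point): a good place to take the mallet: on the handle's centre line, 55 mm behind the head's axis; frame as the mallet's.
- bearing: bystander: a steel bearing ring lying flat, 52 mm across, 16 mm high. Origin at the centre of its underside.
- nut: bystander: a dark steel hexagon nut, 35 mm across corners, 16 mm high. Origin at the centre of its underside.
- bolt: bystander: a steel hexagon bolt standing on its head, 35 mm across corners, 63 mm high. Origin at the centre of its underside.
- can: bystander: a grey tin can, 66 mm across, 90 mm high. Origin at the centre of its underside.
- steel_block: bystander: a dark steel block, 60 by 40 by 30 mm high. Origin at the centre of its underside.
- bushing: the spindle's low round steel bushing, 38 mm across and 6 mm high, fixed on the casing's top; origin at the centre of its underside, which is 50 mm above the bench; it carries the spindle, x and z axes as the spindle's.
Things that resemble listed ones, but are neither listed nor needed, are in the scene too. Leave any orange look-alike of the mallet alone.

How it is judged:
By the outcome, as a careful person would: the job done as asked, in the order asked, and still so for the second after the job is handed in, while the arm keeps its last pose, push and grip.
It also fails if it takes over 64 s, if anything falls off the work surface, if the arm or the gripper's body presses on something with over 40 N, if the wrist force passes 120 N, or if a joint passes its speed limit or range.

## Working session

There is one attempt and no reset: what is moved stays moved. The work goes in short steps, each a Python script; the robot and the scene stay as the last script left them, time stands still between calls to the robot, and variables do not carry over. Pictures are saved under pics/ and viewed, about 8 in all and at most 12, crops included, and the job is handed in when it is done.

```bash
ls; mkdir -p pics; python3 - <<'E'
from plant import ctrl
import cv2,numpy as np
np.set_printoptions(precision=4,suppress=True)
for n in ["scene","side"]:
    s=ctrl.snapshot(n); cv2.imwrite(f"pics/{n}0.png",s["image"][:,:,::-1]); np.savez(f"pics/{n}0.npz",**s)
    print(n,s["camera_matrix"],s["R"],s["t"],"cam",-s["R"].T@s["t"])
s=ctrl.snapshot("wrist");print(s["hand_eye"],s["camera_matrix"])
print(ctrl.read_orientation(),ctrl.read_position(),ctrl.read_t(),ctrl.read_grip_width())
E
```

```text
pics
scene [[477.3924   0.     325.233 ]
 [  0.     477.3924 240.9287]
 [  0.       0.       1.    ]] [[-0.3116  0.9499  0.0226]
 [ 0.6109  0.2185 -0.761 ]
 [-0.7278 -0.2234 -0.6484]] [ 0.2949 -0.1577  1.6963] cam [1.4228 0.1332 0.9732]
side [[495.9866   0.     313.5231]
 [  0.     495.9866 241.7215]
 [  0.       0.       1.    ]] [[-0.8043 -0.5942  0.0098]
 [-0.3136  0.4103 -0.8564]
 [ 0.5048 -0.6918 -0.5163]] [0.2246 0.2748 0.8146] cam [-0.1444  0.5843  0.6536]
[[-0.0005  0.9473  0.3205 -0.0823]
 [-0.0002 -0.3205  0.9473  0.0324]
 [ 1.      0.0004  0.0003  0.    ]
 [ 0.      0.      0.      1.    ]] [[386.9201   0.     319.2419]
 [  0.     386.9201 239.1404]
 [  0.       0.       1.    ]]
[[ 0.9755 -0.0002  0.22  ]
 [-0.22   -0.0012  0.9755]
 [ 0.     -1.     -0.0012]] [0.1484 0.6584 0.4041] 0.15 0.08523811099907551
```

View pics/scene0.png

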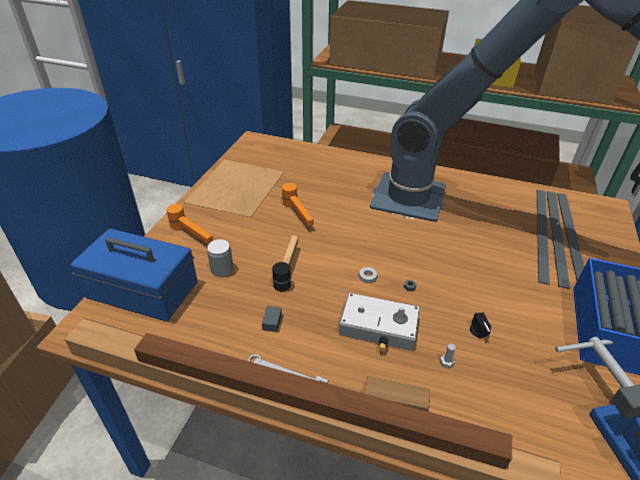

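View pics/side0.png

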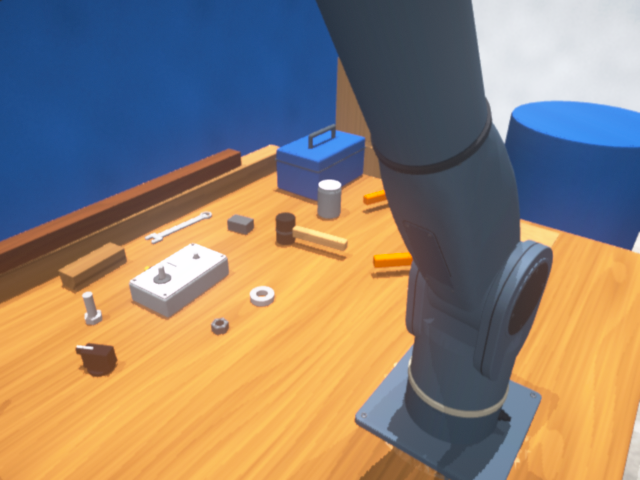

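Candidates for the mallet: black head at scene (282,277) with wooden handle to (291,243). The look-alikes at (290,190) and (176,215) are orange and rejected. The knob is the black object with a white line at (481,324); the black thing at (383,344) is a cable fitting on the casing's side. The unit is at (381,320).

Next, rough positions.

```bash
cat > h.py <<'E'
import numpy as np,cv2
from plant import ctrl
np.set_printoptions(precision=4,suppress=True)
def ray(s,uv,z):
    K=s["camera_matrix"];R=s["R"];t=s["t"]
    d=R.T@np.linalg.solve(K,np.array([uv[0],uv[1],1.]));c=-R.T@t
    return c+d*(z-c[2])/d[2]
def proj(s,X):
    p=s["camera_matrix"]@(s["R"]@np.asarray(X,float)+s["t"]);return p[:2]/p[2]
def wrist(name):
    Rt=ctrl.read_orientation();p=ctrl.read_position();s=dict(ctrl.snapshot("wrist"))
    H=s["hand_eye"];Rc=Rt@H[:3,:3];c=Rt@H[:3,3]+p
    s["R"]=Rc.T;s["t"]=-Rc.T@c
    cv2.imwrite(f"pics/{name}.png",s["image"][:,:,::-1]);np.savez(f"pics/{name}.npz",**s);return s
def tri(obs):
    A=[];b=[]
    for s,uv in obs:
        d=s["R"].T@np.linalg.solve(s["camera_matrix"],np.array([uv[0],uv[1],1.]));d/=np.linalg.norm(d)
        P=np.eye(3)-np.outer(d,d);A.append(P);b.append(P@(-s["R"].T@s["t"]))
    return np.linalg.lstsq(np.vstack(A),np.hstack(b),rcond=None)[0]
def down(jaw):  # tool down, jaw (tool z) along angle jaw
    z=np.array([np.cos(jaw),np.sin(jaw),0]);y=np.array([0,0,-1.]);return np.c_[np.cross(y,z),y,z]
E
python3 - <<'E'
from h import *
a=dict(np.load("pics/scene0.npz"));b=dict(np.load("pics/side0.npz"))
for n,u,v,z in [("mallet top",(282,268),(286,217),.07),("handle end",(293,238),(345,242),.035),("unit ctr",(380,313),(180,268),.05),("pin",(361,310),(196,256),.06),("spin",(402,311),(160,268),.084),("knob",(481,320),(98,352),.044),("can",(219,246),(330,185),.09),("block",(272,315),(240,222),.03),("bearing",(369,274),(262,295),.016),("nut",(410,285),(220,325),.016),("bolt",(449,349),(90,300),.063)]:
    print(n,ray(a,u,z),ray(b,v,z),tri([(a,u),(b,v)]))
E
```

```text
mallet top [ 0.5569 -0.2536  0.07  ] [ 0.5512 -0.2519  0.07  ] [ 0.5541 -0.255   0.0674]
handle end [ 0.3897 -0.2868  0.035 ] [ 0.3993 -0.2899  0.035 ] [ 0.3953 -0.2842  0.0396]
unit ctr [0.608  0.0344 0.05  ] [0.6095 0.0386 0.05  ] [0.6095 0.0363 0.0502]
pin [ 0.623  -0.0123  0.06  ] [ 0.6056 -0.005   0.06  ] [ 0.616  -0.0134  0.0518]
spin [0.6137 0.0879 0.084 ] [0.5992 0.0938 0.084 ] [0.6079 0.0878 0.0774]
knob [0.5405 0.2819 0.044 ] [0.5284 0.2907 0.044 ] [0.5353 0.2851 0.0374]
can [ 0.5523 -0.4442  0.09  ] [ 0.5486 -0.4384  0.09  ] [ 0.5516 -0.4442  0.0881]
block [ 0.6889 -0.2292  0.03  ] [ 0.6763 -0.2152  0.03  ] [ 0.6863 -0.2285  0.0234]
bearing [ 0.445  -0.0327  0.016 ] [ 0.4361 -0.029   0.016 ] [ 0.4403 -0.0335  0.0114]
nut [0.4493 0.0869 0.016 ] [0.4373 0.0921 0.016 ] [0.4431 0.0869 0.0096]
bolt [0.674 0.214 0.063] [0.645 0.227 0.063] [0.6634 0.2168 0.0492]
```

```bash
python3 - <<'E'
from h import *
R=down(np.pi/2)
ctrl.reach([0.54,0.19,0.38],R); ctrl.hold(.15); s=wrist("wA");print(ctrl.read_t())
ctrl.reach([0.52,-0.12,0.38],R); ctrl.hold(.15); s2=wrist("wB");print(ctrl.read_t(),ctrl.read_joints())
cv2.imwrite("pics/ab.png",np.vstack([cv2.resize(x["image"],(533,400))[:300*4//3,:,::-1] for x in (s,s2)])[:800])
E
```

```text
2.5333
3.9167 [ 0.0117  0.3974  0.1772  1.8499 -0.0875  0.9018  1.8028]
```

View pics/wA.png

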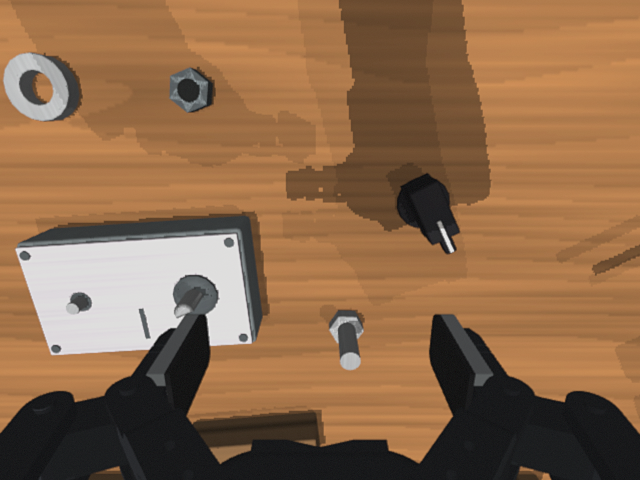

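View pics/wB.png

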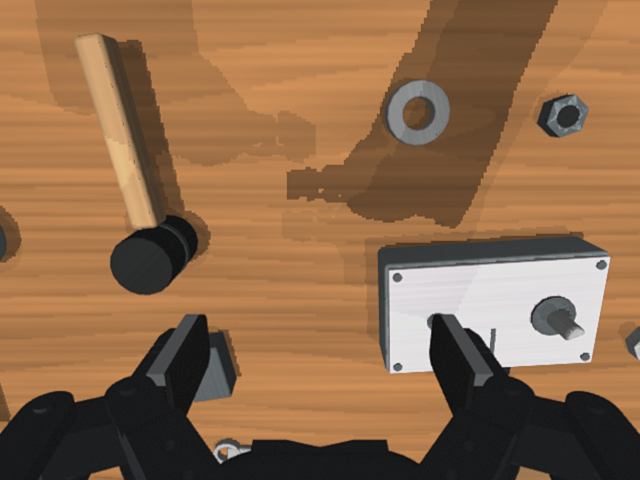

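wA shows the knob at (425,205) with its nose at (449,244), and the spindle at (190,300) with its tip near (183,312). wB shows the mallet head's top at (145,262), the handle running up to (95,38), and the casing. I'll take a close overhead view of the pin and spindle, plus a crop to check the mallet choice.

```bash
python3 - <<'E'
from h import *
R=down(np.pi/2)
ctrl.reach([0.675,0.06,0.30],R); ctrl.hold(.15); s=wrist("wC");print(ctrl.read_t())
b=cv2.imread("pics/wB.png")[10:310,60:260]; c=s["image"][:,:,::-1]
a=cv2.resize(c[20:240,330:530],None,fx=2.5,fy=2.5)
out=np.zeros((600,800,3),np.uint8);out[:550,:500]=a;out[:450,500:800]=cv2.resize(b,(300,450));cv2.imwrite("pics/crop1.png",out)
for X in [(0.616,-.0134,.064),(.608,.088,.084)]: print(proj(s,X))
E
```

```text
5.1
[182.7656 155.7305]
[384.4075 142.7801]
```

View pics/wC.png

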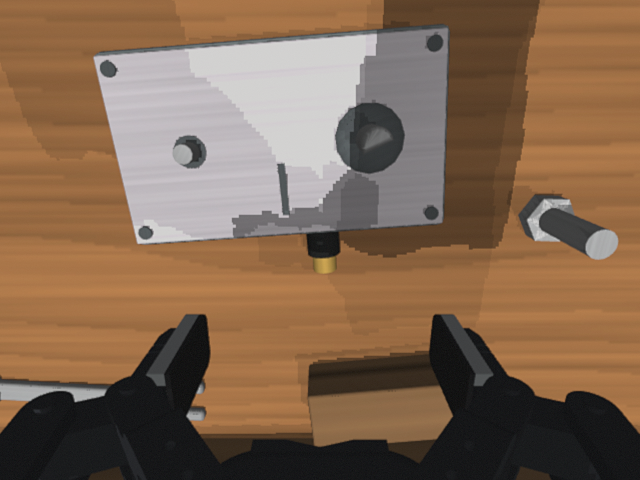

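View pics/crop1.png

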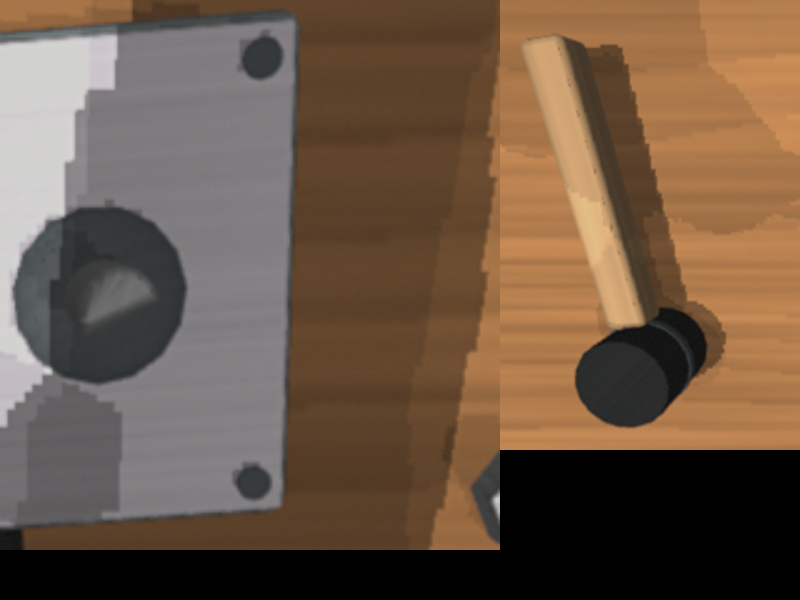

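```bash
python3 - <<'E'
from h import *
S={k:dict(np.load(f"pics/{k}.npz")) for k in("wA","wB","wC","scene0")}
scr={"wA":[(25,256),(229,242),(243,338),(56,349)],"wB":[(397,277),(601,265),(585,357),(397,367)],"wC":[(109,69),(434,43),(431,213),(146,233)]}
for k,v in scr.items():
    g=cv2.cvtColor(S[k]["image"],cv2.COLOR_RGB2GRAY); P=[]
    for u in v:
        w=g[u[1]-8:u[1]+9,u[0]-8:u[0]+9].astype(float);m=np.clip(np.median(w)-15-w,0,None)
        yy,xx=np.mgrid[-8:9,-8:9];m[xx**2+yy**2>60]=0
        P.append(ray(S[k],(u[0]+(m*xx).sum()/m.sum(),u[1]+(m*yy).sum()/m.sum()),.05))
    P=np.array(P);c=P.mean(0);d=(P[1]+P[2]-P[0]-P[3]);a=np.arctan2(d[1],d[0]);ey=np.array([np.cos(a),np.sin(a),0])
    L=[np.linalg.norm(P[i]-P[(i+1)%4])for i in range(4)]
    print(k,"ctr",c[:2],"yawdeg of y",np.degrees(a),"pin",(c-.05*ey)[:2],"spin",(c+.05*ey)[:2],np.array(L))
print("pintop",[ray(S[k],u,z)[:2] for k,u in(("wA",(72,308)),("wC",(182,154))) for z in(.061,.064)], tri([(S["wA"],(72,308)),(S["wC"],(182,154)),]))
# mallet
b=S["wB"];hd=ray(b,(141.3,266),.07);e=ray(b,(88.7,36.7),.048);n=ray(b,(144,226),.048)
print("head",hd,"end",e,"near",n,"len",np.linalg.norm((e-hd)[:2]),np.linalg.norm((n-hd)[:2]),[np.degrees(np.arctan2(*(q-p)[1::-1])) for p,q in((e,hd),(e,n))])
# masks
im=b["image"];hsv=cv2.cvtColor(im,cv2.COLOR_RGB2HSV)
m=((hsv[...,2]<70)).astype(np.uint8);m[:200]=0;m[310:]=0;m[:,:100]=0;m[:,205:]=0
ys,xs=np.nonzero(m);print("dark bbox",xs.min(),xs.max(),ys.min(),ys.max())
c=S["wC"]["image"][95:180,325:415,::-1];big=cv2.resize(c,None,fx=6,fy=6,interpolation=cv2.INTER_CUBIC)
big=np.clip((big.astype(float)-20)*2.0,0,255).astype(np.uint8)
cv2.imwrite("pics/crop2.png",big)
E
```

```text
wA ctr [0.6118 0.0358] yawdeg of y 93.97081907950339 pin [ 0.6152 -0.014 ] spin [0.6083 0.0857] [0.1693 0.0906 0.1693 0.0902]
wB ctr [0.6115 0.0348] yawdeg of y 93.97654379068175 pin [ 0.615  -0.0151] spin [0.6081 0.0847] [0.1692 0.0908 0.1695 0.0904]
wC ctr [nan nan] yawdeg of y nan pin [nan nan] spin [nan nan] [   nan    nan 0.1685 0.0884]
pintop [array([ 0.6152, -0.0146]), array([ 0.6136, -0.0124]), array([ 0.6154, -0.0147]), array([ 0.6151, -0.0137])] [ 0.6155 -0.0149  0.0605]
head [ 0.5545 -0.256   0.07  ] end [ 0.3917 -0.2786  0.048 ] near [ 0.5288 -0.2597  0.048 ] len 0.16435879435766654 0.02599060582570928 [np.float64(7.893493370932171), np.float64(7.848864619873308)]
dark bbox 111 197 200 293<stdin>:9: RuntimeWarning: invalid value encountered in scalar divide
```

View pics/crop2.png

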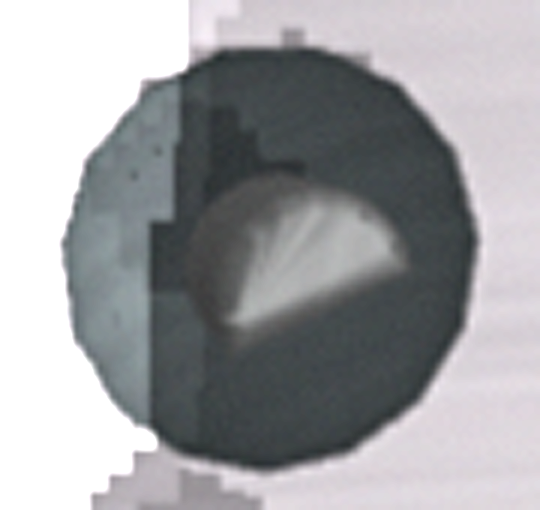

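The unit's screw pattern agrees in two views (169 × 90.5 mm), and the pin top triangulates to the same spot. The spindle's D is clear, with its flat facing down and slightly right in the image. I'll fit the flat's edge, then grasp the mallet.

```bash
python3 - <<'E'
from h import *
s=dict(np.load("pics/wC.npz"));g=cv2.GaussianBlur(cv2.cvtColor(s["image"],cv2.COLOR_RGB2GRAY).astype(float),(0,0),.7)
P=[]
for c in range(364,393):
    col=g[128:160,c];d=np.diff(col);i=d.argmin();
    if d[i]>-6: continue
    o=0
    if 0<i<len(d)-1:o=.5*(d[i-1]-d[i+1])/(d[i-1]-2*d[i]+d[i+1])
    P.append((c,128+i+.5+o))
P=np.array(P);print(P.T)
l=cv2.fitLine(P.astype(np.float32),cv2.DIST_HUBER,0,.01,.01).ravel()
a,b=[ray(s,(l[2]+k*l[0],l[3]+k*l[1]),.084) for k in(-12,12)]
d=(b-a)[:2];d/=np.linalg.norm(d);d*=np.sign(d[1]);n=np.array([d[1],-d[0]])
print("normal deg",np.degrees(np.arctan2(n[1],n[0])),"dist from axis",n@(a[:2]-[.6082,.0852]))
# mallet grasp
yaw=np.radians(7.87);h=np.array([np.cos(yaw),np.sin(yaw)])
G=np.array([.5545,-.256])-.052*h
R=down(np.pi/2+yaw)
ctrl.reach([*G,.30],R);ctrl.move_l([*G,.035+.155],rate=.2);ctrl.grasp(120);print(ctrl.read_grip_width(),ctrl.read_contact_force(),ctrl.read_t())
ctrl.move_l([*G,.035+.155+.10],rate=.15);ctrl.hold(.2)
print(ctrl.read_contact_force(),ctrl.read_moment(),ctrl.read_grip_width(),ctrl.read_t());wrist("wD")
for n in("side","scene"):
    q=ctrl.snapshot(n);cv2.imwrite(f"pics/{n}1.png",q["image"][:,:,::-1]);np.savez(f"pics/{n}1.npz",**q)
im=[cv2.imread("pics/scene1.png")[130:380,200:520],cv2.imread("pics/side1.png")[130:380,100:420]]
cv2.imwrite("pics/lift.png",np.vstack([cv2.resize(np.hstack(im),(800,312)),cv2.resize(cv2.imread("pics/wD.png")[130:400,60:],(580,270))if 0 else np.pad(cv2.imread("pics/wD.png")[150:430],((0,0),(0,160),(0,0)))]))
E
```

```text
[[364.     365.     366.     367.     368.     369.     370.     371.
  372.     373.     374.     375.     376.     377.     378.     379.
  380.     381.     382.     383.     384.     385.     386.     387.
  388.     389.     390.     391.    ]
 [148.7444 148.7178 148.5339 147.9795 147.6682 147.312  146.8231 146.4242
  145.9207 145.6091 145.0863 144.718  144.2642 143.781  143.4616 143.0071
  142.6407 142.2861 141.9459 141.3414 140.9034 140.6125 140.3641 140.0876
  140.0483 139.8236 139.8308 139.901 ]]
normal deg 21.432853365685315 dist from axis 6.42449905767185e-05
0.02048831156113705 [-0.8133  0.1775  7.7826] 7.775
[-0.358   0.3861 -5.0938] [-0.0267  0.2131 -0.0102] 0.020102583022821145 8.7917
```

View pics/lift.png

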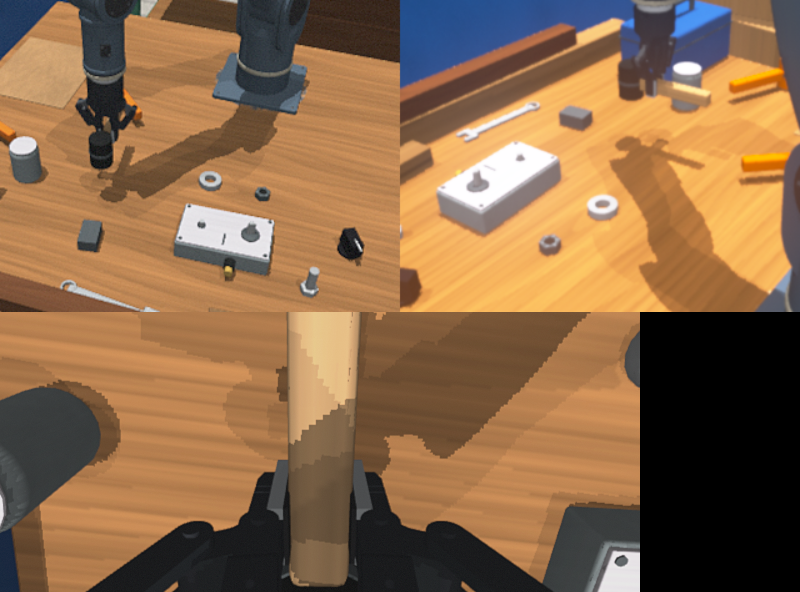

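The mallet is held level: grip width is 20 mm, and the measured weight and moment match. Now I'll drive the pin, watching the force.

```bash
python3 - <<'E'
from h import *
yaw=np.radians(7.87);h=np.array([np.cos(yaw),np.sin(yaw)])
T=np.array([.6152,-.0146])-.052*h
ctrl.move_l([*T,.295],rate=.2);ctrl.move_l([*T,.258],rate=.08);ctrl.hold(.1)
f0=ctrl.read_contact_force()[2];print(f0)
z=.258
while z>.232:
    z-=.001;ctrl.move_l([*T,z],rate=.02);f=ctrl.read_contact_force()
    print(round(z,4),round(ctrl.read_position()[2],4),f[2]-f0,ctrl.read_moment()[1])
    if f[2]-f0>32:break
ctrl.hold(.2);print(ctrl.read_contact_force()-[0,0,f0],ctrl.read_position(),ctrl.read_t())
q=ctrl.snapshot("scene");cv2.imwrite("pics/scene2.png",q["image"][:,:,::-1])
q=ctrl.snapshot("side");cv2.imwrite("pics/side2.png",q["image"][:,:,::-1])
E
```

```text
-4.04743364552104
0.257 0.2572 -0.5645032625480297 0.1874541689899923
0.256 0.256 -0.7125332697342373 0.1786457169888574
0.255 0.2549 -0.5504320522035595 0.18010985580809025
0.254 0.2541 1.765715844624543 0.23374562312727343
0.253 0.2533 7.444761540319144 0.49820263809723203
0.252 0.2521 7.538574912059662 0.47087924954502547
0.251 0.2509 8.731575932147042 0.4693725072744942
0.25 0.2499 6.527697322171293 0.42974503242449635
0.249 0.2489 6.7554978767386284 0.44849631526157424
0.248 0.2479 6.960416550394864 0.4266943415973021
0.247 0.2469 7.059751782322805 0.49632367346181155
0.246 0.2459 6.637140492065268 0.46303560328071736
0.245 0.2449 6.021904254422346 0.3940603966467724
0.244 0.2439 6.720398206191235 0.38376089090204785
0.243 0.2429 6.792004063778624 0.4052253507149961
0.242 0.2419 6.238949888951835 0.4137587000984797
0.241 0.2409 6.068009506746058 0.40449378307280226
0.24 0.2407 15.758601428681054 0.8953610455359413
0.239 0.2405 26.7738084025204 1.5302108814145552
0.238 0.2403 37.811734670718884 2.1443672934063134
[-13.4537  -0.5745  38.4521] [ 0.5633 -0.0219  0.2403] 16.2417
```

Contact came at z=0.254 and the hard stop at 0.2407, which is 13.4 mm of travel. I'll lift, look at the pin while still holding the mallet, then decide.

```bash
python3 - <<'E'
from h import *
yaw=np.radians(7.87);h=np.array([np.cos(yaw),np.sin(yaw)])
T=np.array([.6152,-.0146])-.052*h;G=np.array([.5545,-.256])-.052*h
ctrl.move_l([*T,.295],rate=.15)
ctrl.reach([.53,-.13,.295],ctrl.read_orientation());ctrl.hold(.15);s=wrist("wE")
q=ctrl.snapshot("scene");cv2.imwrite("pics/scene3.png",q["image"][:,:,::-1])
print(ctrl.read_moment(),ctrl.read_contact_force(),ctrl.read_t())
u=proj(s,[.6152,-.0146,.05]).astype(int);print(u)
w=s["image"][max(0,u[1]-60):u[1]+60,u[0]-60:u[0]+60,::-1]
v=cv2.imread("pics/scene3.png")[280:360,330:430]
g=cv2.imread("pics/side2.png")[180:310,120:320]
cv2.imwrite("pics/pin.png",np.vstack([np.hstack([cv2.resize(w,(400,300)),cv2.resize(v,(400,300))]),np.hstack([cv2.resize(g,(400,300)),cv2.resize(s["image"][:,:,::-1],(400,300))])]))
E
```

```text
[ 0.0393  0.1499 -0.0261] [ 0.9132  0.7656 -4.1036] 17.65
[469 396]
```

View pics/pin.png

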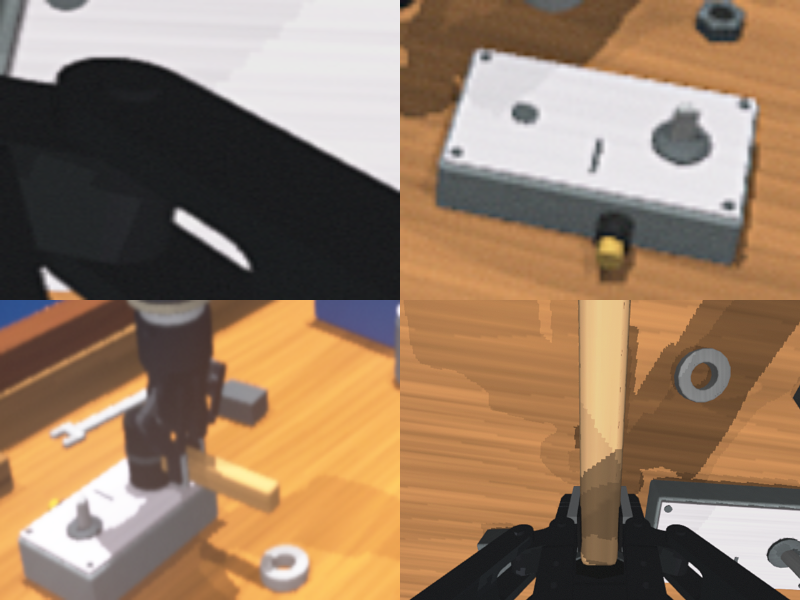

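The pin now appears as a disc level with its collar. However, the moment reading (lever about 16 mm) suggests the near rim of the head touched down first, so there may be a slight tilt. I'll press once more with the pin under the near part of the face, then view it unobstructed.

```bash
python3 - <<'E'
from h import *
yaw=np.radians(7.87);h=np.array([np.cos(yaw),np.sin(yaw)])
T=np.array([.6152,-.0146])-.035*h
R=down(np.pi/2+yaw)
ctrl.reach([*T,.29],R);ctrl.move_l([*T,.246],rate=.15);ctrl.hold(.1)
f0=ctrl.read_contact_force();m0=ctrl.read_moment();z=.246
while z>.230:
    z-=.0012;ctrl.move_l([*T,z],rate=.03);f=ctrl.read_contact_force()-f0;m=ctrl.read_moment()-m0
    print(round(z,4),round(ctrl.read_position()[2],4),f,m[1])
    if f[2]>42:break
ctrl.move_l([*T,.285],rate=.15)
ctrl.reach([.67,-.07,.285],R);ctrl.hold(.15);s=wrist("wF");print(ctrl.read_t())
u=proj(s,[.6152,-.0146,.05]).astype(int);print(u)
im=s["image"][:,:,::-1];a=im[u[1]-35:u[1]+35,u[0]-35:u[0]+35]
v=proj(s,[.6082,.0852,.07]).astype(int);print(v);b=im[v[1]-60:v[1]+60,v[0]-60:v[0]+60]
cv2.imwrite("pics/pin2.png",np.hstack([cv2.resize(a,(400,400),interpolation=cv2.INTER_CUBIC),cv2.resize(b,(400,400),interpolation=cv2.INTER_CUBIC)]))
E
```

```text
0.2448 0.2454 [-1.2288 -0.4363  0.0141] 0.09409151495777995
0.2436 0.2436 [-0.6327  1.3158 -0.2737] 0.05772894289409211
0.2424 0.2423 [-0.3799  0.5136  0.506 ] 0.00644508528753604
0.2412 0.2412 [ 0.2022  0.0227 -0.8823] 0.07013890945992235
0.24 0.2408 [-3.988  -1.0465 10.8585] 0.5008675728194278
0.2388 0.2406 [-9.0041  0.5705 22.9422] 1.2179886389701369
0.2376 0.2404 [-13.051    0.9648  35.3426] 1.9874225482762538
0.2364 0.2402 [-18.2467   0.3636  47.0546] 2.6735127379888315
21.9167
[435 182]
[653 204]
```

View pics/pin2.png

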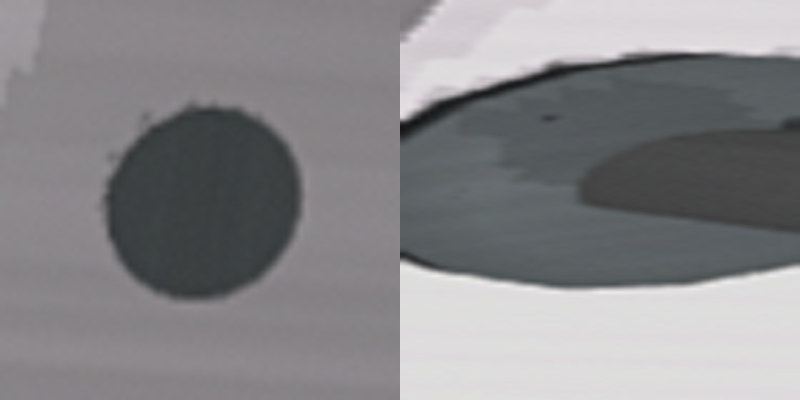

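The hard stop is at the same height with the pin under a different part of the face, and the close view shows only the flat collar disc with nothing standing out of it, so the pin is flush. I'll put the mallet back at its old place and measure the knob's white line close up.

```bash
python3 - <<'E'
from h import *
yaw=np.radians(7.87);h=np.array([np.cos(yaw),np.sin(yaw)])
G=np.array([.5545,-.256])-.052*h;R=down(np.pi/2+yaw)
ctrl.reach([*G,.26],R);ctrl.move_l([*G,.198],rate=.12);z=.198;ctrl.hold(.1);f0=ctrl.read_contact_force()[2]
while z>.186:
    z-=.0015;ctrl.move_l([*G,z],rate=.03);f=ctrl.read_contact_force()[2]-f0
    if f>3:break
print("set",z,f);ctrl.open_gripper();ctrl.hold(.1);ctrl.move_l([*G,.30],rate=.2);print(ctrl.read_t())
ctrl.reach([.60,.10,.33],down(np.pi/2));wrist("wG")
ctrl.reach([.60,.27,.28],down(np.pi/2));ctrl.hold(.15);s=wrist("wH");print(ctrl.read_t())
q=ctrl.snapshot("scene");cv2.imwrite("pics/scene4.png",q["image"][:,:,::-1])
im=s["image"];hsv=cv2.cvtColor(im,cv2.COLOR_RGB2HSV)
u=proj(s,[.5353,.2851,.044]);print("exp",u)
m=((hsv[...,1]<60)&(hsv[...,2]>130)).astype(np.uint8);y0,x0=int(u[1]),int(u[0])
k=np.zeros_like(m);k[max(0,y0-90):y0+110,x0-100:x0+100]=1;m*=k
n,l,st,c=cv2.connectedComponentsWithStats(m)
for i in range(1,n):
    if st[i,4]>20:
        p=np.argwhere(l==i)[:,::-1].astype(np.float32);r=cv2.minAreaRect(p);b=cv2.boxPoints(r)
        e=sorted(range(4),key=lambda j:np.linalg.norm(b[j]-b[(j+1)%4]))[:2]
        mm=[(b[j]+b[(j+1)%4])/2 for j in e];W=[ray(s,x,.044) for x in mm];W.sort(key=lambda w:w[0]);d=W[1]-W[0]
        print(st[i],r,W,np.linalg.norm(d),np.degrees(np.arctan2(d[1],d[0])))
a=im[max(0,y0-100):y0+120,x0-110:x0+110,::-1];a=cv2.resize(a,(500,500))
b=cv2.resize(q["image"][120:380,200:520,::-1],(300,244));o=np.zeros((500,800,3),np.uint8);o[:,:500]=a;o[:244,500:]=b
b=cv2.resize(cv2.imread("pics/wG.png"),(300,225));o[250:475,500:]=b
cv2.imwrite("pics/knob.png",o)
E
```

```text
set 0.1905 7.475784753359795
26.3917
28.7917
exp [352.2694 142.4337]
[357 161  27  50 264] ((370.3000183105469, 185.09999084472656), (54.11284255981445, 5.81377649307251), 63.43495178222656) [array([0.5447, 0.2884, 0.044 ]), array([0.5707, 0.3023, 0.044 ])] 0.029469527040834404 28.164197678341488
```

View pics/knob.png

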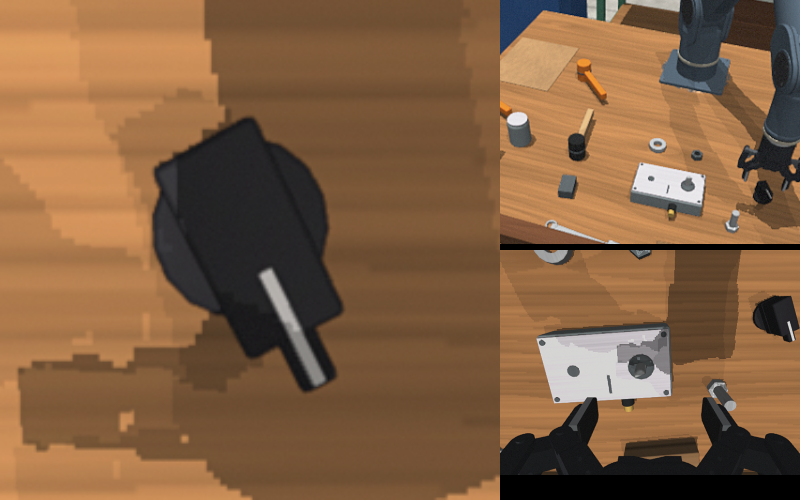

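The mallet stands back at its old place, upright and released. The knob's line and bar give its axis at about (0.5375, 0.2845) with the nose at about 27.5°. The spindle tip D gives an axis of (0.6074, 0.0844), against (0.6082, 0.0852) from the screws. The flat faces about 22.5°. Next I'll grasp the knob and fit it under force watch.

```bash
python3 - <<'E'
from h import *
psi=np.radians(27.5);K=[.5375,.2845];S=[.6078,.0848];R=down(np.pi/2+psi);R2=down(np.pi/2+np.radians(22.5))
ctrl.reach([*K,.26],R);ctrl.move_l([*K,.185],rate=.12);ctrl.grasp(100);ctrl.hold(.2)
print("w",ctrl.read_grip_width(),ctrl.read_contact_force(),ctrl.read_t())
ctrl.move_l([*K,.29],rate=.15);ctrl.hold(.1);s=wrist("wI")
ctrl.move_l([*S,.29],R2,rate=.2);ctrl.move_l([*S,.272],rate=.08);ctrl.hold(.15)
f0=ctrl.read_contact_force();print(f0,ctrl.read_t());z=.272
while z>.256:
    z-=.001;ctrl.move_l([*S,z],rate=.03);f=ctrl.read_contact_force()-f0
    print(round(z,4),round(ctrl.read_position()[2],4),f)
    if np.linalg.norm(f)>9:break
print(ctrl.read_t(),ctrl.read_grip_width())
q=ctrl.snapshot("scene");cv2.imwrite("pics/scene5.png",q["image"][:,:,::-1])
wrist("wJ")
E
```

```text
w 0.024640758196531012 [ 0.7704 -0.5547  5.9105] 30.8
[-0.2584 -0.1201 -1.3231] 33.5333
0.271 0.2711 [0.0423 0.4133 0.6668]
0.27 0.27 [-0.1741  0.2801  0.8616]
0.269 0.2689 [ 0.0336 -0.5667  0.5142]
0.268 0.2679 [1.0339 0.3278 1.0731]
0.267 0.2669 [ 0.6653  0.1523 -0.1842]
0.266 0.2659 [ 0.3613 -0.1761 -0.4504]
0.265 0.2649 [-0.6061 -0.3094  0.4296]
0.264 0.2639 [ 0.0104  0.518  -0.4836]
0.263 0.2629 [0.4846 0.9632 0.2057]
0.262 0.2619 [-0.268   0.3114 -0.2695]
0.261 0.2609 [ 0.2012 -0.8471 -0.3727]
0.26 0.2599 [ 0.7298  0.7562 -0.2883]
0.259 0.2589 [-0.1184 -0.2336  0.7233]
0.258 0.2579 [-0.0919  0.8638  0.3841]
0.257 0.2569 [-0.2607  0.6917 -0.0031]
0.256 0.2559 [-0.235   0.9454 -0.0726]
37.5333 0.024310530366727513
```

The knob slid 13 mm over the spindle with no resistance. I'll continue to the bottom and press.

```bash
python3 - <<'E'
from h import *
S=ctrl.read_position()[:2]*0+[.6078,.0848];f0=np.array([-.26,-.12,-1.3]);z=.256
while z>.236:
    z-=.001;ctrl.move_l([*S,z],rate=.03);f=ctrl.read_contact_force()-f0
    print(round(z,4),round(ctrl.read_position()[2],4),f)
    if f[2]>26:break
ctrl.hold(.4);print(ctrl.read_contact_force()-f0,ctrl.read_position(),ctrl.read_grip_width(),ctrl.read_t())
q=ctrl.snapshot("scene");w=wrist("wK");d=ctrl.snapshot("side")
a=cv2.resize(q["image"][260:380,320:480,::-1],(400,300));b=cv2.resize(d["image"][190:310,110:270,::-1],(400,300))
c=cv2.resize(w["image"][:,:,::-1],(400,300));e=cv2.resize(q["image"][120:380,200:520,::-1],(400,300))
cv2.imwrite("pics/final.png",np.vstack([np.hstack([a,b]),np.hstack([c,e])]))
E
```

```text
0.255 0.2549 [0.2585 0.4606 0.6957]
0.254 0.2539 [0.902  1.0337 0.4332]
0.253 0.2529 [ 0.383  -0.4066  0.6911]
0.252 0.2519 [ 0.0471 -0.7476 -0.1629]
0.251 0.2512 [-0.7465 -0.0687  2.8442]
0.25 0.2501 [-0.0507  0.1038  2.7887]
0.249 0.249 [0.3092 0.2221 3.8862]
0.248 0.248 [-0.6892 -0.898   5.1538]
0.247 0.247 [0.1541 0.6377 5.9737]
0.246 0.2461 [0.3087 0.8868 6.1039]
0.245 0.2451 [0.1825 0.3354 7.2158]
0.244 0.2445 [-2.0679 -1.4463 10.2007]
0.243 0.2443 [-5.2474 -0.6922 19.2561]
0.242 0.2441 [-5.5069 -1.1426 27.4453]
[-5.8025 -0.3752 27.1245] [0.6079 0.0848 0.2441] 0.024718376615068895 41.5333
```

View pics/final.png

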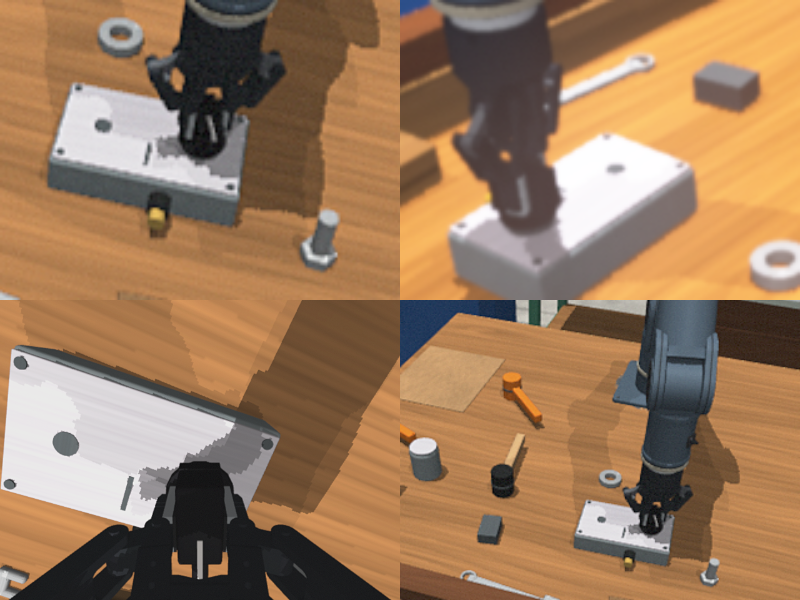

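The spring was met at 0.2512 (3 N) and the hard stop came at 0.2444, so about 7 mm of travel with the force passing 8 N, exactly as specified. I'm handing in while holding at 27 N.

```bash
python3 -c "
from h import *
print(ctrl.read_contact_force(),ctrl.read_t());ctrl.job_done()"
```

```text
[-6.7211 -0.7897 26.4442] 41.6833
the job is handed in; nothing more can be done
```

The job is done and handed in at 41.7 s, with the gripper still holding the knob and pressing it down.

- **Lock pin:** I pushed it down with the mallet, about 13.4 mm from first contact to a hard stop. My force and moment readings hinted that the head was tilted, so I pressed again with the pin under a different part of the face. It stopped at the same height. The close picture then shows nothing standing out of the casing.
- **Mallet:** it stands upright at its original place and is released.
- **Knob:** I turned it from about 27.5° to 22.5° to match the spindle's flat, and it slid on without resistance. The spring showed 3 N, rising to about 7–8 N over roughly 7 mm, then a hard stop. I am holding it there with about 27 N.
- **Other things:** in the last picture those in view (bearing, bolt, block, can and one orange look-alike) look unmoved. The nut is hidden behind the arm there, so I did not recheck it.

One check disagreed: my image fit put the spindle's flat about 1–2 mm from where it should be relative to the screw-based axis. That was within the fit's tolerance and did not affect the insertion.

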